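Seal the seed tub, then hold the propagator cover open

ROBOT

A 7-joint arm with a two-finger parallel gripper is mounted at the origin on the work surface. World frame = base frame: x ahead of the robot, y to its left, z up, the work surface at z = 0. Lengths are in m, angles in rad, forces in N, time in s.
With the tool pointing down it reaches from about 0.425 to 0.95 m from the base axis. Payload 4.7 kg.
Tool frame: the origin (TCP) lies on the centre line of the jaws, within the pads' length; the fingertips stand env.tcp_to_tips ahead of it and the grasp point (between the pads) lies 2 mm behind it (env.tcp_to_tips is the distance from the TCP to the fingertips, in m); z points along the fingers, y is the line along which they close (so a half turn about z gives the same grasp; the last joint's range is limited). The gripper opens to 85 mm and grips with 20 to 120 N. Pads are 22 mm wide; open, the fingers measure 114 mm over their backs; the gripper's body (76 mm by 85 mm) begins 54 mm behind the grasp point. The pads swing forward as they close: fully open they stand 13 mm farther back than shut.
Start: joints at [-1.232, 0.469, -0.049, 1.532, 0.024, 1.141, -0.082], TCP at [0.243, 0.63, 0.248] pointing down, gripper open.
Joint ranges: [-2.59, 2.59], [-0.33, 1.99], [-1.39, 1.29], [0.1, 2.45], [-1.04, 4.18], [0.21, 1.99], [-2.66, 2.66]. Speed limits (rad/s): [2.57, 2.57, 3.14, 3.14, 3.14, 3.14, 3.14].

INTERFACE

Orientations are given as a unit quaternion [x, y, z, w].
In Python, from plant import env gives the robot as it stands. The module is installed in compiled form; this text tells all that it offers.
- The arm moves only by the shell command python3 -m handwheel 'ROWS' [FORCE]. ROWS is a JSON object of lists of equal length, an entry for each row: "rotation": the turn, a rotation vector about the tool's x, y, z in units of 6 degrees (1.0 is 6 degrees), a list of three; "linear": the shift along the tool's x, y, z in units of 25 mm (1.0 is 25 mm), a list of three; "claw": the finger opening in mm, from 0 to 85.4. In form: {"rotation": [[rx, ry, rz], ...], "linear": [[x, y, z], ...], "claw": [claw, ...]}. A call has exactly 10 rows; each row is the pose to reach, as a shift and turn from the pose commanded when the call began, along the tool's axes at that moment; what a row does not reach only later rows make up. A row lasts 1/12 s, in which the tool goes at most 41.7 mm and 7.16 degrees, less where a joint would pass 70% of its speed; a pose out of reach is approached as far as the arm can. A call with a gripper value outside its range is refused whole. The fingers move at their own pace and stop on an object; FORCE is the grip in N (left out, the last holds). Time passes only in rows, so rows that repeat a pose let the fingers close, or fill a call up. It gives the time, the measured TCP pose, the force, the opening and the grip force at its end, in the units of the state.
- env.get_state(): the state, without advancing time (a new reading comes with each control period).
- env.grab_frame(name): name is "scene" or "side" or "wrist"; returns a dict with "pixels" (400x640x3 uint8, blue, green, red), "fov_y" (degrees; the focal length in pixels is half the picture's height over the tangent of half this angle, whatever the lens; pixels are square), "cx", "cy" (the principal point, pixels), "dist" ([k1, k2, p1, p2, k3] as OpenCV has them; the pictures are not rectified), "position" and "rotation" of the camera in the world. Camera axes: x right, y down, z forward; pixel columns grow to the right and rows downward; lengths in m; the calibration is good to about 2 mm. A picture is of the moment at which its call begins. There is no depth.
- env.hand_in(): hands the job in; it is judged then, once.
The state is a dict: "t": time; "joint_positions": joint angles; "qvel": joint speeds; "effort": joint torques, N m; "position": TCP position; "orientation": TCP orientation; "contact_force": force on the tool from outside, world axes, zero at the start; "torque": the same for the moment, N m; "finger_gap": finger opening in m; "grip_force": force on a finger pad.
Only numpy, scipy, OpenCV 4.12 (cv2) and the standard library are available. Lean on these libraries where they do the work, as an engineer would, in place of code of your own. Each camera call takes 0.05 s, during which the arm holds its last target. There are 200 camera calls.

TASK

Keep the seed packets dry while the propagator is aired: first put the loose lid on the round seed tub and press it down until it is fully seated and level all round. Only then lift the propagator's clear hinged cover by its bar handle and hold it open, still, at 45 degrees; it falls shut if let go, so finish while your gripper is still holding it there. Leave the pots and other loose things on the bench where they stand.

Things in the scene. Friction and masses are not known exactly. Their poses are not given: they have to be found in the camera images.
- tub: round white plastic seed tub, open at the top, with paper seed packets inside; fixed to the bench on a 150 x 150 x 4 mm metal plate. 108 mm across at the rim, 110 mm high, wall 4 mm, mouth 100 mm across. Origin: centre of the underside (on the bench), z up. The tub and the propagator may swap sides of the bench
- tub_rim (a point): centre of the tub's mouth at rim height, 110 mm above the bench. Four spring catches 5 mm below the rim stand 5 mm into the mouth: the lid does not drop home by its own weight but rests about 8 mm too high until pressed straight down at its middle with about 10 to 15 N; then it stays
- lid: loose grey plastic lid, 100 g, lying right way up on the robot's side of the tub. From below: plug 94 mm across, 14 mm deep (lowest 5 mm taper to 82 mm); flange 118 mm across, 5 mm thick, that comes to rest on the tub's rim; upright round knob in the middle. Origin: centre of the plug's underside, z up. Seated, the origin is 96 mm above the tub's origin
- lid_knob (a point): centre of the top of the lid's round knob (30 mm across, 32 mm high above the flange), 51 mm above the lid's origin; 147 mm above the bench when the lid is seated
- propagator: grey plastic propagator box with seedlings inside, fixed to the bench, 220 mm front to back (its x), 320 mm wide (its y), 120 mm high. Origin: centre of the underside, x pointing from the front (handle side, towards the robot) to the back (hinge side), z up
- cover (a joint): opening angle of the propagator's clear cover in rad: 0 shut (start), 0.785 = 45 degrees, stop at 1.3. The cover, about 450 g (hidden variation), turns freely and falls shut from every angle. It turns about the hinge axis (the propagator's y axis through point cover_hinge), its front edge rising
- cover_hinge (a point): middle of the cover's hinge axis, at the back top edge of the propagator: 110 mm behind its centre and 120 mm above the bench; does not move
- cover_handle (a point): middle of the cover's bar handle: a round horizontal metal bar 12 mm thick, 130 mm long, parallel to the hinge and 265 mm from it, 45 mm in front of the cover's front edge, at hinge height when shut, free all round its middle; it moves with the cover. It can be pinched from above across the bar and turns in the grip
- pot_a: bystander: terracotta-coloured plastic nursery pot with green shoots, 84 mm across, 80 mm high (shoots to 130 mm), loose; origin: centre of its underside. Stands beside the tub
- pot_b: bystander: terracotta-coloured plastic nursery pot with green shoots, 84 mm across, 80 mm high (shoots to 130 mm), loose; origin: centre of its underside. Stands on the tub's other side
- pot_c: bystander: terracotta-coloured plastic nursery pot with green shoots, 84 mm across, 80 mm high (shoots to 130 mm), loose; origin: centre of its underside. Stands towards the left edge of the bench
- sprayer: bystander: white bottle 64 mm across, 170 mm high, loose, towards the right edge; origin: centre of its underside
- trowel: bystander: flat hand tool with a handle, lying loose near the robot's base on the left; origin: its underside, near the middle
- label_box: bystander: open cardboard box, 70 x 100 x 45 mm, loose, near the robot's base on the right; origin: centre of its underside
Things that resemble listed ones, but are neither listed nor needed, are in the scene too. Several things have the shape of the lid; the one meant has the colours described above.

How it is judged:
By the outcome, as a careful person would: the job done as asked, in the order asked, and still so for the second after the job is handed in, while the arm keeps its last pose, push and grip.
It also fails if it takes over 58 s, if anything falls off the work surface, if the arm or the gripper's body presses on something with over 40 N, if the wrist force passes 120 N, or if a joint passes its speed limit or range.

## Working session

There is one attempt and no reset: what is moved stays moved. The work goes in short steps, Python scripts to look and compute and a shell command to move; the robot and the scene stay as the last step left them, time stands still between calls to the robot, and variables do not carry over. Pictures are saved under pics/ and viewed, at most 10 in all, crops included, and the job is handed in when it is done.

```bash
mkdir -p pics; cat > h.py <<'E'
import numpy as np, cv2
from plant import env
from scipy.spatial.transform import Rotation as R
def K(f):
    h=f["pixels"].shape[0]; fl=h/2/np.tan(np.radians(f["fov_y"])/2)
    return np.array([[fl,0,f["cx"]],[0,fl,f["cy"]],[0,0,1]])
def rot(f):
    r=np.array(f["rotation"]); return r if r.shape==(3,3) else R.from_quat(r).as_matrix()
def ray(f,uv):
    p=cv2.undistortPoints(np.array([[uv]],float),K(f),np.array(f["dist"],float))[0,0]
    d=rot(f)@np.array([p[0],p[1],1]); return np.array(f["position"]),d/np.linalg.norm(d)
def onz(f,uv,z):
    o,d=ray(f,uv); return o+d*(z-o[2])/d[2]
def tri(f1,a,f2,b):
    o1,d1=ray(f1,a);o2,d2=ray(f2,b)
    s=np.linalg.lstsq(np.c_[d1,-d2],o2-o1,rcond=None)[0]
    p,q=o1+s[0]*d1,o2+s[1]*d2; return (p+q)/2,np.linalg.norm(p-q)
def proj(f,P):
    r=rot(f); rv=cv2.Rodrigues(r.T)[0]; t=-r.T@np.array(f["position"])
    return cv2.projectPoints(np.array(P,float).reshape(-1,3),rv,t,K(f),np.array(f["dist"],float))[0][:,0]
def totool(target,n=1):
    s=env.get_state(); r=R.from_quat(s["orientation"])
    return r.inv().apply(np.array(target)-s["position"])/0.025
E
python3 - <<'E'
from h import *
import pickle
for n in ["scene","side","wrist"]:
    f=env.grab_frame(n); cv2.imwrite(f"pics/{n}0.png",f["pixels"]); pickle.dump(f,open(f"{n}0.pkl","wb"))
    print(n,f["fov_y"],f["position"],np.round(rot(f)[:,2],2),f["dist"])
s=env.get_state(); print(s, env.tcp_to_tips)
E
```

```text
scene 56.58297556753173 [1.0701376  0.39717151 1.22277836] [-0.42 -0.3  -0.86] [0.007287 0.       0.       0.       0.      ]
side 50.2377763172329 [ 0.35273511 -1.29828287  0.86967697] [ 0.12  0.86 -0.5 ] [-0.07178334  0.          0.          0.          0.        ]
wrist 61.89726862434856 [0.17387315 0.65597671 0.37380211] [ 0.27 -0.11 -0.96] [-0.02149112  0.          0.          0.          0.        ]
{'t': 0.15, 'joint_positions': array([-1.23189523,  0.46925669, -0.04862209,  1.53341242,  0.02408678,
        1.14101672, -0.08231337]), 'qvel': array([ 0.00238267, -0.00159946,  0.00098997, -0.005146  ,  0.00124089,
       -0.00115587, -0.00214822]), 'effort': array([ 2.42178530e-04, -5.10763693e+01, -4.68949671e-02, -2.37978584e+01,
        1.06849227e-02,  5.38890759e-03,  1.91105960e-05]), 'position': array([0.24251799, 0.62947451, 0.24750523]), 'orientation': array([ 1.82850542e-01,  9.83140433e-01, -7.43626604e-04, -1.26247100e-04]), 'contact_force': array([ 0.17872916, -0.61713034, -0.30140942]), 'torque': array([-0.00754547,  0.00613041,  0.02943584]), 'grip_force': 0.0, 'finger_gap': 0.08570805494578908} 0.017
```

View pics/scene0.png

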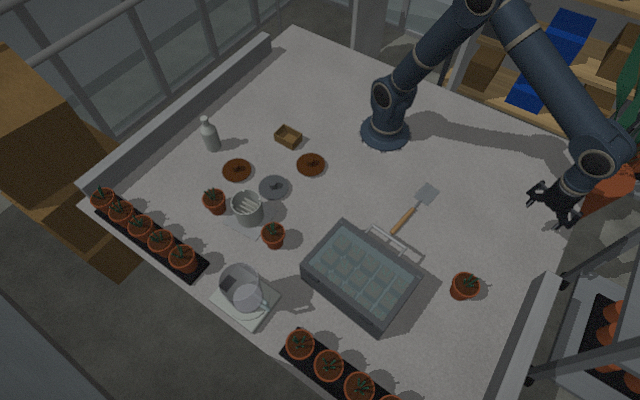

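View pics/side0.png

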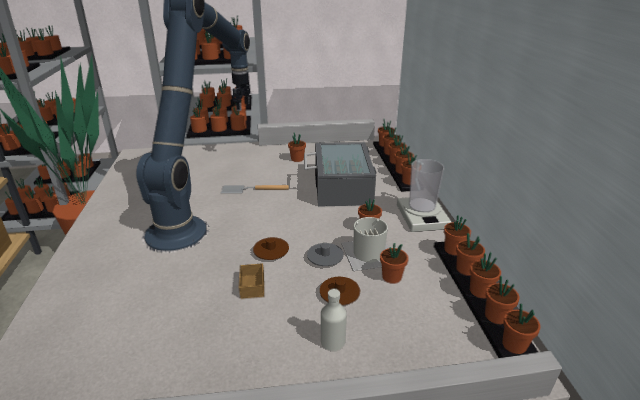

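The scene view shows the grey lid near (275,187), the tub at (248,208), brown decoy lids at (237,170) and (311,164), and the propagator around (360,275) with its handle near (398,243). In the side view, the lid is near (325,254), the tub at (370,240) and the propagator at (345,172). I'll enlarge both to read off the points.

```bash
python3 - <<'E'
import pickle,cv2,numpy as np
a=pickle.load(open("scene0.pkl","rb"))["pixels"][155:335,190:430]; b=pickle.load(open("side0.pkl","rb"))["pixels"][130:290,290:410]
g=lambda x:np.clip(255*(x/255.)**0.6,0,255).astype(np.uint8)
A=cv2.resize(g(a),None,fx=2.2,fy=2.2,interpolation=cv2.INTER_CUBIC); B=cv2.resize(g(b),None,fx=2.2,fy=2.2,interpolation=cv2.INTER_CUBIC)
o=np.zeros((max(len(A),len(B)),A.shape[1]+B.shape[1],3),np.uint8); o[:len(A),:A.shape[1]]=A;o[:len(B),A.shape[1]:]=B
cv2.imwrite("pics/c1.png",o); print(o.shape,A.shape)
E
```

```text
(396, 792, 3) (396, 528, 3)
```

View pics/c1.png

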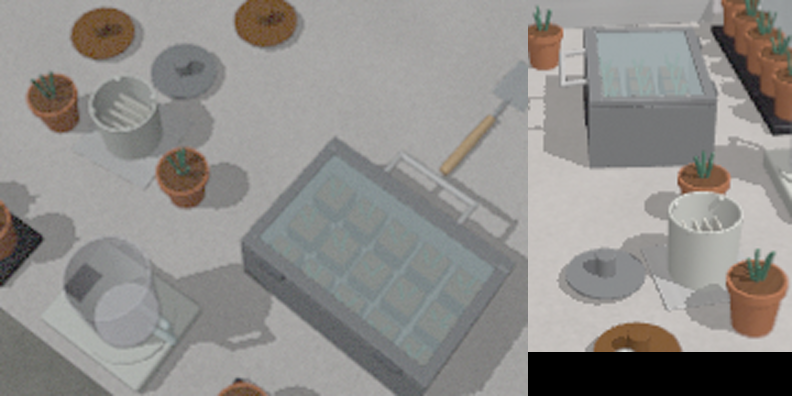

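```bash
cat >> h.py <<'E'
import pickle
def S(u,v): return ((u+.5)/2.2-.5+190,(v+.5)/2.2-.5+155)
def D(u,v): return ((u-528+.5)/2.2-.5+290,(v+.5)/2.2-.5+130)
E
python3 - <<'E'
from h import *
np.set_printoptions(precision=4,suppress=True)
a=pickle.load(open("scene0.pkl","rb"));b=pickle.load(open("side0.pkl","rb"))
print("lid",onz(a,S(186,71),.019),onz(b,D(603,275),.019))
print("tub",onz(a,S(124,104),.11),onz(b,D(705,215),.11), tri(a,S(124,104),b,D(705,215)))
print("prop FL/FR corners", onz(a,S(337,140),.12),onz(a,S(515,266),.12))
print("prop back", onz(a,S(244,243),.12),onz(b,D(712,100),.12),onz(b,D(588,100),.12))
print("bar",onz(a,S(400,153),.12),onz(a,S(475,192),.12),onz(b,D(563,82),.12),onz(b,D(567,52),.12))
print("pots",onz(a,S(52,95),.08),onz(a,S(183,165),.08))
# grey lid mask
for f,n in((a,"scene"),(b,"side")):
    p=f["pixels"].astype(int);print(n,p[tuple(int(x) for x in (S(165,75) if n=="scene" else D(590,285)))[::-1]], p[tuple(int(x) for x in (S(165,75) if n=="scene" else D(590,285)))[::-1]])
E
```

```text
lid [ 0.5075 -0.2038  0.019 ] [ 0.5024 -0.2165  0.019 ]
tub [ 0.6562 -0.2008  0.11  ] [ 0.6502 -0.2136  0.11  ] (array([ 0.6532, -0.2043,  0.1033]), np.float64(0.0009201465604574647))
prop FL/FR corners [0.5234 0.1172 0.12  ] [0.5517 0.4326 0.12  ]
prop back [0.741  0.0986 0.12  ] [0.7393 0.1184 0.12  ] [0.5247 0.1456 0.12  ]
bar [0.488  0.2084 0.12  ] [0.4815 0.3328 0.12  ] [0.4884 0.2218 0.12  ] [0.5088 0.3511 0.12  ]
pots [ 0.6992 -0.3264  0.08  ] [ 0.6783 -0.0675  0.08  ]
scene [78 74 72] [78 74 72]
side [96 94 93] [96 94 93]
```

```bash
python3 -m handwheel '{"rotation":[[0,0,0.5],[0,0,1.5],[0,0,2.6],[0,0,3.7],[0,0,4.8],[0,0,5.9],[0,0,7],[0,0,8],[0,0,8.7],[0,0,9]],"linear":[[-0.4,-0.3,-0.1],[-1.4,-1.1,-0.3],[-2.6,-2.1,-0.5],[-3.8,-3,-0.7],[-5,-4,-0.9],[-6.2,-5,-0.9],[-7.4,-5.9,-0.9],[-8.6,-6.8,-0.9],[-9.6,-7.6,-0.9],[-10,-8,-0.9]],"claw":[85,85,85,85,85,85,85,85,85,85]}'; python3 - <<'E'
from h import *
s=env.get_state(); r=R.from_quat(s["orientation"]).as_matrix(); print(r[:,0],r[:,1],s["joint_positions"].round(2)); print(totool([0.56,-0.21,0.27]))
E
```

```text
t: 0.98
position: [0.4068, 0.3484, 0.2709]
orientation: [0.613, 0.79, -0.0, 0.001]
contact_force: [0.3, -0.8, -1.4]
finger_gap: 0.085
grip_force: 0.0
[-0.24834209  0.96867041 -0.0019614 ] [9.68671842e-01 2.48343599e-01 5.65261172e-04] [-0.98  0.22  0.23  1.85 -0.05  1.08 -0.48]
[-23.15966278   0.38758049   0.08060532]
```

```bash
python3 -m handwheel '{"rotation":[[0,0,0.2],[0,0,0.5],[0,0,0.8],[0,0,1.1],[0,0,1.4],[0,0,1.7],[0,0,2],[0,0,2.2],[0,0,2.4],[0,0,2.4]],"linear":[[-0.5,0,0],[-1.6,0,0],[-2.9,0,0],[-4.2,0.1,0],[-5.5,0.1,0],[-6.8,0.1,0],[-8.1,0.2,0],[-9.4,0.2,0],[-10.7,0.2,0],[-12,0.2,0]],"claw":[85,85,85,85,85,85,85,85,85,85]}'; python3 - <<'E'
from h import *
s=env.get_state(); r=R.from_quat(s["orientation"]).as_matrix(); print(r[:,0],r[:,1],s["joint_positions"].round(2)); print(totool([0.56,-0.21,0.27]))
E
```

```text
t: 1.82
position: [0.4861, 0.065, 0.2708]
orientation: [0.703, 0.711, 0.0, -0.0]
contact_force: [0.3, -0.6, -0.3]
finger_gap: 0.0852
grip_force: 0.0
[-1.21640027e-02  9.99925632e-01  8.76253852e-04] [ 9.99926015e-01  1.21640342e-02 -3.06330232e-05] [-0.63  0.14  0.46  1.95 -0.07  1.06 -0.12]
[-11.03600999   2.8219281    0.02075443]
```

```bash
python3 -m handwheel '{"rotation":[[0,0,0],[0,0,0],[0,0,0],[0,0,0],[0,0,0],[0,0,0],[0,0,0],[0,0,0],[0,0,0],[0,0,0]],"linear":[[-1.3,0.3,0],[-2.6,0.6,0],[-3.9,0.9,0],[-5.2,1.2,0],[-6.5,1.6,0],[-7.8,2,0],[-9.1,2.3,0],[-10.2,2.6,0],[-10.8,2.8,0],[-11,2.8,0]],"claw":[85,85,85,85,85,85,85,85,85,85]}'; python3 - <<'E'
from h import *
f=env.grab_frame("wrist");pickle.dump(f,open("w1.pkl","wb"))
p=f["pixels"]; cv2.imwrite("pics/w1.png",np.clip(255*(p/255.)**0.7,0,255).astype(np.uint8))
print(proj(f,[[.505,-.21,.019],[.653,-.207,.11]]), f["position"])
E
```

```text
t: 2.65
position: [0.5595, -0.2113, 0.2703]
orientation: [0.704, 0.71, -0.0, 0.0]
contact_force: [-0.3, 0.4, 1.3]
finger_gap: 0.0852
grip_force: 0.0
[[269.17711697 166.9043228 ]
 [422.33502192 184.3703389 ]] [ 0.55880184 -0.13765714  0.39667687]
```

View pics/w1.png

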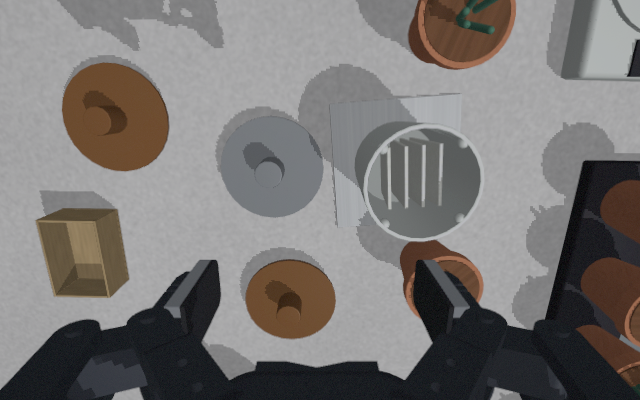

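Wrist view: the grey lid's flange is centred at about (270.5,166) with the knob top at (270,172). The tub rim is centred at about (423.5,182), and the brown decoys are at (115,116) and (290,298).

```bash
python3 - <<'E'
from h import *
np.set_printoptions(precision=4,suppress=True)
f=pickle.load(open("w1.pkl","rb"))
print(onz(f,(270.5,166),.0185),onz(f,(270,172),.051)); T=onz(f,(423.5,182),.11);print("tub",T)
# refine: contour of tub rim / lid by colour
hsv=cv2.cvtColor(f["pixels"],cv2.COLOR_BGR2HSV); g=f["pixels"].astype(int)
L=onz(f,(270,172),.051)
print("to lid", totool([*L[:2],.27]), "tub", totool([*T[:2],.27]))
for uv in ((466,22),(443,290)): print("pot",onz(f,uv,.08))
a=pickle.load(open("scene0.pkl","rb"));print(proj(a,[[*T[:2],.11]]),S(124,104))
E
```

```text
[ 0.5065 -0.209   0.0185] [ 0.5103 -0.2093  0.051 ]
tub [ 0.6538 -0.2048  0.11  ]
to lid [ 0.0705 -1.9465  0.012 ] tub [0.2018 3.7974 0.0079]
pot [ 0.6867 -0.0704  0.08  ]
pot [ 0.6974 -0.3315  0.08  ]
[[245.6549 200.9782]] (246.0909090909091, 202.0)
```

```bash
python3 -m handwheel '{"rotation":[[0,0,0],[0,0,0],[0,0,0],[0,0,0],[0,0,0],[0,0,0],[0,0,0],[0,0,0],[0,0,0],[0,0,0]],"linear":[[0,-0.7,0.2],[0,-1.5,0.8],[0,-2,1.6],[0,-2,2.5],[0,-2,3.5],[0,-2,4.6],[0,-2,5.7],[0,-2,6.6],[0,-2,7.2],[0,-2,7.4]],"claw":[85,85,85,85,85,85,85,85,85,85]}'
python3 - <<'E'
from h import *
f=env.grab_frame("wrist");pickle.dump(f,open("w2.pkl","wb"))
p=f["pixels"]; cv2.imwrite("pics/w2.png",np.clip(255*(p/255.)**0.7,0,255).astype(np.uint8)); s=env.get_state(); print(s["position"], proj(f,[[.508,-.209,.051],s["position"]]))
E
```

```text
t: 3.53
position: [0.5075, -0.2064, 0.0832]
orientation: [0.702, 0.712, -0.0, -0.003]
contact_force: [-0.1, 0.6, -0.3]
finger_gap: 0.085
grip_force: 0.0
[ 0.50776423 -0.20697206  0.08364638] [[317.87951263 254.44647825]
 [317.32225076 283.37256769]]
```

View pics/w2.png

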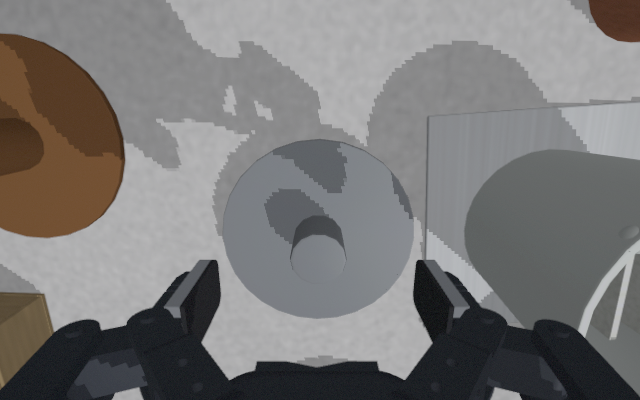

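The knob top is at (318,258), about 4 mm towards −y from the TCP. I'll correct by that, descend and grip.

```bash
python3 -m handwheel '{"rotation":[[0,0,0],[0,0,0],[0,0,0],[0,0,0],[0,0,0],[0,0,0],[0,0,0],[0,0,0],[0,0,0],[0,0,0]],"linear":[[-0.1,0,0.3],[-0.16,0,0.7],[-0.16,0,1.1],[-0.16,0,1.4],[-0.16,0,1.6],[-0.16,0,1.6],[-0.16,0,1.6],[-0.16,0,1.6],[-0.16,0,1.6],[-0.16,0,1.6]],"claw":[85,80,70,60,45,30,20,20,20,20]}' 50
python3 -m handwheel '{"rotation":[[0,0,0],[0,0,0],[0,0,0],[0,0,0],[0,0,0],[0,0,0],[0,0,0],[0,0,0],[0,0,0],[0,0,0]],"linear":[[0,0,0],[0,0,0],[0,0,0],[0,0,0],[0,0,-0.2],[0,0,-0.5],[0,0,-1],[0,0,-1.5],[0,0,-2],[0,0,-2]],"claw":[20,20,20,20,20,20,20,20,20,20]}' 50
```

```text
t: 4.42
position: [0.5089, -0.214, 0.046]
orientation: [0.704, 0.71, 0.0, 0.0]
contact_force: [0.4, -0.2, -1.5]
finger_gap: 0.0283
grip_force: 49.3
t: 5.25
position: [0.5106, -0.215, 0.0992]
orientation: [0.704, 0.71, 0.002, 0.003]
contact_force: [-0.1, -0.6, -0.7]
finger_gap: 0.0284
grip_force: 49.4
```

```bash
python3 -m handwheel '{"rotation":[[0,0,0],[0,0,0],[0,0,0],[0,0,0],[0,0,0],[0,0,0],[0,0,0],[0,0,0],[0,0,0],[0,0,0]],"linear":[[0,0,-0.6],[0,0,-1.3],[0,0,-2.1],[0,0,-2.9],[0,0.3,-3.5],[0,0.9,-3.8],[0,1.7,-3.8],[0,2.5,-3.8],[0,3.2,-3.8],[0,3.5,-3.8]],"claw":[20,20,20,20,20,20,20,20,20,20]}' 50
python3 - <<'E'
from h import *
f=env.grab_frame("wrist");pickle.dump(f,open("w3.pkl","wb"))
p=f["pixels"]; cv2.imwrite("pics/w3.png",np.clip(255*(p/255.)**0.7,0,255).astype(np.uint8)); s=env.get_state(); print(s["position"], R.from_quat(s["orientation"]).as_matrix().round(3).tolist(),proj(f,[[.6538,-.2048,.11],s["position"]+[0,0,.006]]))
E
```

```text
t: 6.08
position: [0.5985, -0.2123, 0.1909]
orientation: [0.703, 0.711, 0.0, 0.001]
contact_force: [0.2, -0.0, -1.6]
finger_gap: 0.0284
grip_force: 49.5
[ 0.59869621 -0.2123265   0.19066562] [[-0.012, 1.0, 0.001], [1.0, 0.012, -0.001], [-0.001, 0.001, -1.0]] [[401.26926734 208.30985373]
 [317.35236198 288.8493299 ]]
```

View pics/w3.png

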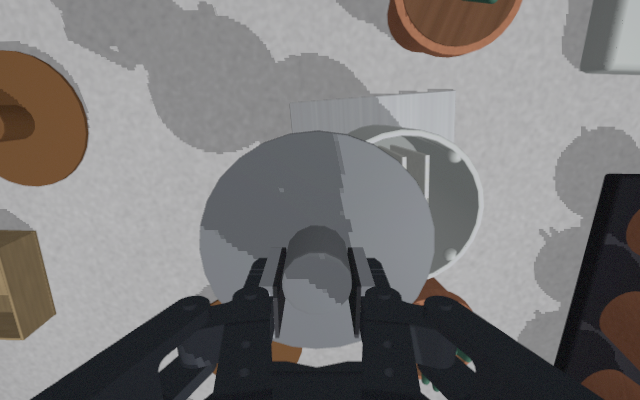

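The held lid's flange spans columns 199 to 434 and rows 130 to 348. The tub rim's right edge is at column 483 and its top at row 129.

```bash
python3 - <<'E'
from h import *
f=pickle.load(open("w3.pkl","rb")); t=np.linspace(0,2*np.pi,200)
def ext(c,r): 
    q=proj(f,np.c_[c[0]+r*np.cos(t),c[1]+r*np.sin(t),np.full(200,c[2])]); return q.min(0).round(1),q.max(0).round(1)
for y in(-.212,-.209,-.206): print(y,ext([.5987,y,.164],.059))
for c in((.6538,-.2048,.11),(.6548,-.2048,.11)): print(c,ext(c,.054))
E
```

```text
-0.212 (array([199.7, 134.5]), array([434.5, 350. ]))
-0.209 (array([199.1, 127.7]), array([435.2, 345.6]))
-0.206 (array([198.6, 120.9]), array([435.9, 341.1]))
(0.6538, -0.2048, 0.11) (array([318.7, 123.7]), array([484. , 281.6]))
(0.6548, -0.2048, 0.11) (array([320.2, 123.7]), array([485.5, 281.6]))
```

```bash
python3 - <<'E'
from h import *
t=np.linspace(0,2*np.pi,200)
f=pickle.load(open("w1.pkl","rb"))
q=proj(f,np.c_[.6538+.054*np.cos(t),-.2048+.054*np.sin(t),np.full(200,.11)]);print(q.min(0),q.max(0),q[q.argmin(0)].tolist(),q[q.argmax(0)].tolist())
g=f["pixels"].mean(2).astype(int)
print("w1 top",list(g[115:135,423])); print("bot",list(g[230:248,423])); print("L",list(g[182,355:375])); print("R",list(g[182,472:492]))
f=pickle.load(open("w3.pkl","rb"));g=f["pixels"].mean(2).astype(int)
q=proj(f,np.c_[.6538+.054*np.cos(t),-.2048+.054*np.sin(t),np.full(200,.11)]);print(q[q.argmin(0)].tolist(),q[q.argmax(0)].tolist())
print("w3 top",list(g[118:140,408])); print("R",list(g[205,470:492]))
E
```

```text
[362.40033298 119.14299338] [484.69793953 238.51608381] [[362.4003329835938, 184.221382666232], [429.3898729561678, 119.14299337596546]] [[484.69793952513123, 173.13145872217234], [417.1150334445082, 238.51608381222252]]
w1 top [np.int64(151), np.int64(151), np.int64(151), np.int64(152), np.int64(152), np.int64(152), np.int64(152), np.int64(129), np.int64(114), np.int64(144), np.int64(160), np.int64(163), np.int64(154), np.int64(110), np.int64(59), np.int64(60), np.int64(59), np.int64(59), np.int64(73), np.int64(97)]
bot [np.int64(75), np.int64(75), np.int64(75), np.int64(75), np.int64(75), np.int64(75), np.int64(75), np.int64(77), np.int64(143), np.int64(161), np.int64(163), np.int64(107), np.int64(42), np.int64(31), np.int64(32), np.int64(32), np.int64(33), np.int64(34)]
L [np.int64(98), np.int64(99), np.int64(93), np.int64(60), np.int64(59), np.int64(58), np.int64(59), np.int64(59), np.int64(64), np.int64(147), np.int64(157), np.int64(163), np.int64(157), np.int64(112), np.int64(112), np.int64(111), np.int64(111), np.int64(112), np.int64(112), np.int64(112)]
R [np.int64(60), np.in
[... 397 characters left out ...]
 [396.4166547325604, 281.58868235754215]]
w3 top [np.int64(162), np.int64(162), np.int64(162), np.int64(162), np.int64(162), np.int64(163), np.int64(162), np.int64(163), np.int64(162), np.int64(157), np.int64(117), np.int64(102), np.int64(152), np.int64(169), np.int64(172), np.int64(173), np.int64(173), np.int64(140), np.int64(86), np.int64(65), np.int64(64), np.int64(65)]
R [np.int64(66), np.int64(64), np.int64(64), np.int64(65), np.int64(65), np.int64(65), np.int64(65), np.int64(65), np.int64(105), np.int64(157), np.int64(170), np.int64(173), np.int64(174), np.int64(169), np.int64(154), np.int64(152), np.int64(151), np.int64(153), np.int64(154), np.int64(153), np.int64(151), np.int64(152)]
```

```bash
python3 -m handwheel '{"rotation":[[0,0,0],[0,0,0],[0,0,0],[0,0,0],[0,0,0],[0,0,0],[0,0,0],[0,0,0],[0,0,0],[0,0,0]],"linear":[[0.07,0.5,0],[0.07,1.1,0],[0.07,1.7,0],[0.07,2.1,0],[0.07,2.22,0],[0.07,2.22,0.2],[0.07,2.22,0.5],[0.07,2.22,0.8],[0.07,2.22,1],[0.07,2.22,1]],"claw":[20,20,20,20,20,20,20,20,20,20]}' 50
python3 -c "
from h import *
print(totool([.654,-.2098,.152]))"
```

```text
t: 6.97
position: [0.6502, -0.2106, 0.1638]
orientation: [0.704, 0.71, -0.001, -0.002]
contact_force: [0.3, -0.2, -0.8]
finger_gap: 0.0284
grip_force: 49.6
[0.02881504 0.15572931 0.4707073 ]
```

```bash
python3 -m handwheel '{"rotation":[[0,0,0],[0,0,0],[0,0,0],[0,0,0],[0,0,0],[0,0,0],[0,0,0],[0,0,0],[0,0,0],[0,0,0]],"linear":[[0,0.08,0],[0,0.08,0],[0,0.08,0.1],[0,0.08,0.2],[0,0.08,0.3],[0,0.08,0.4],[0,0.08,0.45],[0,0.08,0.45],[0,0.08,0.45],[0,0.08,0.45]],"claw":[20,20,20,20,20,20,20,20,20,20]}' 50
python3 - <<'E'
from h import *
f=env.grab_frame("side");a=env.grab_frame("scene");w=env.grab_frame("wrist")
c=lambda p,y,x,k=2.6:cv2.resize(np.clip(255*(p[y:y+140,x:x+140]/255.)**0.7,0,255).astype(np.uint8),None,fx=k,fy=k,interpolation=cv2.INTER_CUBIC)
cv2.imwrite("pics/p1.png",np.hstack([c(f["pixels"],160,300),c(a["pixels"],130,180)]))
s=env.get_state();print(s["position"],s["contact_force"])
E
```

```text
t: 7.8
position: [0.6538, -0.211, 0.1546]
orientation: [0.704, 0.71, 0.0, 0.0]
contact_force: [-0.1, -0.6, -1.5]
finger_gap: 0.0284
grip_force: 49.6
[ 0.65378985 -0.21097467  0.15467905] [ 0.00712163  0.02292068 -1.08887841]
```

View pics/p1.png

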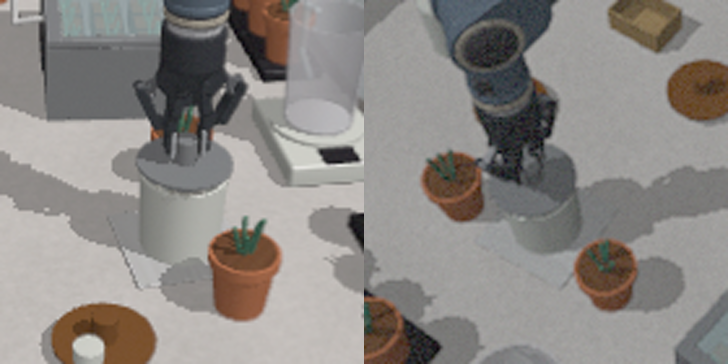

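The crops show the lid centred over the tub, with the knob still in the jaws. I'll press down gently.

```bash
python3 -m handwheel '{"rotation":[[0,0,0],[0,0,0],[0,0,0],[0,0,0],[0,0,0],[0,0,0],[0,0,0],[0,0,0],[0,0,0],[0,0,0]],"linear":[[0,0.02,0.04],[0,0.02,0.08],[0,0.02,0.12],[0,0.02,0.16],[0,0.02,0.2],[0,0.02,0.24],[0,0.02,0.28],[0,0.02,0.28],[0,0.02,0.28],[0,0.02,0.28]],"claw":[20,20,20,20,20,20,20,20,20,20]}' 50
```

```text
t: 8.78
position: [0.6551, -0.211, 0.1494]
orientation: [0.704, 0.71, 0.001, 0.001]
contact_force: [-2.1, 1.3, 7.4]
finger_gap: 0.028
grip_force: 50.6
```

Contact is at the expected resting height with 7 N. Next I'll push on towards the seat.

```bash
python3 -m handwheel '{"rotation":[[0,0,0],[0,0,0],[0,0,0],[0,0,0],[0,0,0],[0,0,0],[0,0,0],[0,0,0],[0,0,0],[0,0,0]],"linear":[[0,0,0.03],[0,0,0.06],[0,0,0.09],[0,0,0.12],[0,0,0.15],[0,0,0.18],[0,0,0.21],[0,0,0.24],[0,0,0.24],[0,0,0.24]],"claw":[20,20,20,20,20,20,20,20,20,20]}' 50
```

```text
t: 9.62
position: [0.655, -0.2111, 0.1417]
orientation: [0.704, 0.71, 0.0, 0.001]
contact_force: [2.7, -1.1, 3.1]
finger_gap: 0.0285
grip_force: 50.0
```

```bash
python3 -m handwheel '{"rotation":[[0,0,0],[0,0,0],[0,0,0],[0,0,0],[0,0,0],[0,0,0],[0,0,0],[0,0,0],[0,0,0],[0,0,0]],"linear":[[0,0,0.03],[0,0,0.06],[0,0,0.09],[0,0,0.12],[0,0,0.15],[0,0,0.18],[0,0,0.18],[0,0,0.18],[0,0,0.18],[0,0,0.18]],"claw":[20,20,20,20,20,20,20,20,20,20]}' 50
```

```text
t: 10.45
position: [0.6551, -0.2112, 0.1414]
orientation: [0.704, 0.71, 0.001, 0.001]
contact_force: [-4.5, 3.6, 22.3]
finger_gap: 0.0285
grip_force: 52.0
```

It is solid at 22 N at the seated height. I'll relax, release, rise and look.

```bash
python3 -m handwheel '{"rotation":[[0,0,0],[0,0,0],[0,0,0],[0,0,0],[0,0,0],[0,0,0],[0,0,0],[0,0,0],[0,0,0],[0,0,0]],"linear":[[0,0,-0.1],[0,0,-0.18],[0,0,-0.18],[0,0,-0.18],[0,0,-0.18],[0,0,-0.18],[0,0,-0.18],[0,0,-0.3],[0,0,-0.6],[0,0,-1]],"claw":[20,20,30,50,60,60,60,60,60,60]}' 50
python3 -m handwheel '{"rotation":[[0,0,0],[0,0,0],[0,0,0],[0,0,0],[0,0,0],[0,0,0],[0,0,0],[0,0,0],[0,0,0],[0,0,0]],"linear":[[0,0,-0.5],[0,0,-1.2],[0,0,-2],[0.3,-0.2,-2.8],[1,-0.5,-3.4],[2,-1,-3.8],[3,-1.5,-4],[3.8,-1.8,-4],[4,-2,-4],[4,-2,-4]],"claw":[60,60,60,60,60,60,60,60,60,60]}' 50
python3 - <<'E'
from h import *
f=env.grab_frame("side");w=env.grab_frame("wrist");a=env.grab_frame("scene")
for n,x in(("side",f),("wrist",w),("scene",a)): pickle.dump(x,open(n+"4.pkl","wb"))
g=lambda p:np.clip(255*(p/255.)**0.7,0,255).astype(np.uint8)
c=cv2.resize(g(f["pixels"][140:290,290:410]),None,fx=2.6,fy=2.6,interpolation=cv2.INTER_CUBIC)
d=cv2.resize(g(w["pixels"]),(480,300)); e=np.zeros((390,792,3),np.uint8); e[:,:312]=c; e[:300,312:]=d
cv2.imwrite("pics/p2.png",e)
for z in (.115,.123): print(z,proj(f,[[.654+.059*np.sign(1),-.208,z],[.595,-.208,z],[.654,-.267,z]]))
E
```

```text
t: 11.28
position: [0.6538, -0.2108, 0.162]
orientation: [0.704, 0.71, -0.0, -0.001]
contact_force: [0.5, -0.9, 1.1]
finger_gap: 0.0598
grip_force: 0.0
t: 12.12
position: [0.6029, -0.1097, 0.2633]
orientation: [0.703, 0.711, 0.001, -0.0]
contact_force: [0.5, -0.4, 0.6]
finger_gap: 0.0601
grip_force: 0.0
0.115 [[389.11983301 223.71944887]
 [352.73623618 226.44501036]
 [375.45261245 235.81416728]]
0.123 [[389.32550069 221.62208671]
 [352.83392543 224.33137568]
 [375.62574201 233.66165903]]
```

View pics/p2.png

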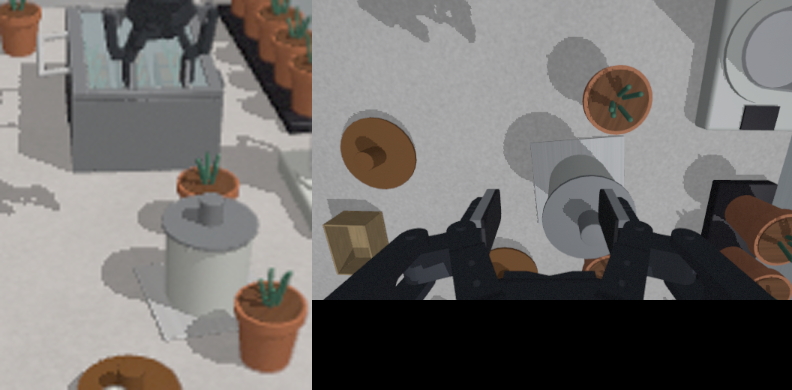

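The lid is seated and level: its front flange edge is at side row 235.4, against 235.8 predicted for a seated lid. Next I'll go above the bar handle.

```bash
python3 -m handwheel '{"rotation":[[0,0,0],[0,0,0],[0,0,0.2],[0,0,0.4],[0,0,0.6],[0,0,0.8],[0,0,0.9],[0,0,0.9],[0,0,0.9],[0,0,0.9]],"linear":[[0.5,-0.2,0],[1.5,-0.5,0],[2.8,-0.9,0],[4.1,-1.3,0],[5.4,-1.7,0],[6.7,-2.1,0],[8,-2.5,0],[9.1,-2.8,0],[9.8,-3,0],[10,-3,0]],"claw":[60,60,60,60,60,60,60,60,60,60]}' 50
python3 -m handwheel '{"rotation":[[0,0,0],[0,0,0],[0,0,0],[0,0,0],[0,0,0],[0,0,0],[0,0,0],[0,0,0],[0,0,0],[0,0,0]],"linear":[[0.4,-0.2,0],[1.2,-0.5,0],[2.1,-0.9,0],[3,-1.3,0],[3.9,-1.6,0],[4.6,-1.8,0],[5,-1.9,0],[5.1,-1.9,0],[5.1,-1.9,0],[5.1,-1.9,0]],"claw":[60,60,60,60,60,60,60,60,60,60]}' 50
python3 - <<'E'
from h import *
f=env.grab_frame("wrist");pickle.dump(f,open("w5.pkl","wb"))
cv2.imwrite("pics/w5.png",np.clip(255*(f["pixels"]/255.)**0.7,0,255).astype(np.uint8)); s=env.get_state(); print(s["position"],s["joint_positions"].round(2),proj(f,[[.4926,.279,.12]]))
E
```

```text
t: 13.1
position: [0.5246, 0.1419, 0.2616]
orientation: [0.735, 0.678, -0.0, -0.001]
contact_force: [0.3, 0.8, -0.3]
finger_gap: 0.06
grip_force: 0.0
t: 13.93
position: [0.4903, 0.267, 0.262]
orientation: [0.738, 0.675, -0.0, 0.0]
contact_force: [0.5, 0.5, -0.7]
finger_gap: 0.0604
grip_force: 0.0
[0.49026138 0.26697561 0.26210486] [-0.95  0.28  0.47  1.82 -0.14  1.08 -0.52] [[318.08602559 179.43371343]]
```

View pics/w5.png

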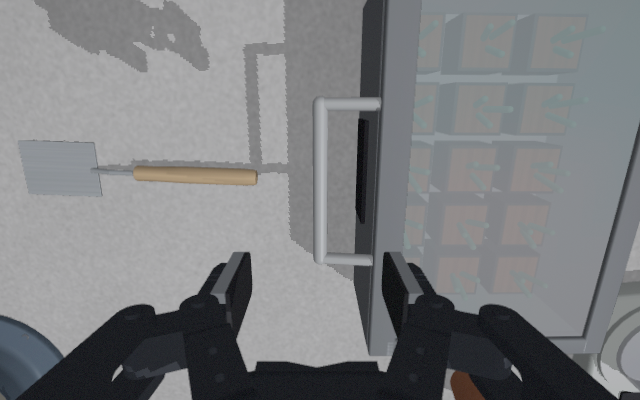

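The bar runs from (320,102) to (321,260), aligned with the image columns, so the yaw is right. Its middle is at (320.5,181).

```bash
python3 - <<'E'
from h import *
np.set_printoptions(precision=4,suppress=True)
f=pickle.load(open("w5.pkl","rb")); a=pickle.load(open("scene4.pkl","rb"))
e1,e2=onz(f,(320,102),.12),onz(f,(321,260),.12); print(e1,e2,np.linalg.norm(e1-e2),np.degrees(np.arctan2(e2[0]-e1[0],e1[1]-e2[1])))
m=(e1+e2)/2; print(m, totool([m[0],m[1],.118]))
r=R.from_quat(env.get_state()["orientation"]).as_matrix(); print(r[:,0],r[:,1])
E
```

```text
[0.4993 0.3398 0.12  ] [0.4889 0.2058 0.12  ] 0.13439661827409388 -4.450863938216962
[0.4941 0.2728 0.12  ] [0.2515 0.1309 5.7641]
[ 0.0881  0.9961 -0.0007] [ 0.9961 -0.0881  0.0003]
```

```bash
python3 -m handwheel '{"rotation":[[0,0,0],[0,0,-0.1],[0,0,-0.1],[0,0,-0.1],[0,0,-0.1],[0,0,-0.1],[0,0,-0.1],[0,0,-0.1],[0,0,-0.1],[0,0,-0.1]],"linear":[[0.2,0.1,0.3],[0.25,0.13,1],[0.25,0.13,1.9],[0.25,0.13,2.8],[0.25,0.13,3.7],[0.25,0.13,4.5],[0.25,0.13,5.1],[0.25,0.13,5.5],[0.25,0.13,5.7],[0.25,0.13,5.75]],"claw":[50,40,40,40,40,40,40,40,40,40]}' 40
python3 -m handwheel '{"rotation":[[0,0,0],[0,0,0],[0,0,0],[0,0,0],[0,0,0],[0,0,0],[0,0,0],[0,0,0],[0,0,0],[0,0,0]],"linear":[[0,0,0],[0,0,0],[0,0,0],[0,0,0],[0,0,0],[0,0,0],[0,0,0],[0,0,0],[0,0,0],[0,0,0]],"claw":[35,25,15,5,5,5,5,5,5,5]}' 40
```

```text
t: 14.82
position: [0.4932, 0.2744, 0.1175]
orientation: [0.733, 0.68, -0.001, 0.0]
contact_force: [-0.2, 0.4, 0.4]
finger_gap: 0.04
grip_force: 0.0
t: 15.65
position: [0.4938, 0.2753, 0.1193]
orientation: [0.733, 0.68, 0.001, -0.0]
contact_force: [-0.7, -1.0, 5.6]
finger_gap: 0.0104
grip_force: 39.2
```

```bash
python3 -m handwheel '{"rotation":[[0,0,0],[0,0,0],[0,0,0],[0,0,0],[0,0,0],[0,0,0],[0,0,0],[0,0,0],[0,0,0],[0,0,0]],"linear":[[0,0,-0.18],[0,0.01,-0.55],[0,0.06,-1.11],[0,0.13,-1.66],[0,0.23,-2.2],[0,0.36,-2.74],[0,0.46,-3.1],[0,0.58,-3.45],[0,0.64,-3.63],[0,0.64,-3.63]],"claw":[5,5,5,5,5,5,5,5,5,5]}' 40
```

```text
t: 16.48
position: [0.5089, 0.2739, 0.2096]
orientation: [0.733, 0.68, -0.0, -0.0]
contact_force: [-1.5, 0.6, -3.2]
finger_gap: 0.0105
grip_force: 39.0
```

```bash
python3 -m handwheel '{"rotation":[[0,0,0],[0,0,0],[0,0,0],[0,0,0],[0,0,0],[0,0,0],[0,0,0],[0,0,0],[0,0,0],[0,0,0]],"linear":[[0,0.13,-0.34],[0,0.35,-0.85],[0,0.6,-1.35],[0,0.87,-1.83],[0,1.17,-2.3],[0,1.49,-2.75],[0,1.84,-3.18],[0,2.14,-3.53],[0,2.33,-3.73],[0,2.46,-3.87]],"claw":[5,5,5,5,5,5,5,5,5,5]}' 40
python3 -m handwheel '{"rotation":[[0,0,0],[0,0,0],[0,0,0],[0,0,0],[0,0,0],[0,0,0],[0,0,0],[0,0,0],[0,0,0],[0,0,0]],"linear":[[0,0,0],[0,0,0],[0,0,0],[0,0,0],[0,0,0],[0,0,0],[0,0,0],[0,0,0],[0,0,0],[0,0,0]],"claw":[5,5,5,5,5,5,5,5,5,5]}' 40
python3 - <<'E'
from h import *
f=env.grab_frame("side"); s=env.get_state(); p=np.array(s["position"]); ux=np.array([.9968,-.0794])
d0=np.array([.494,.274]); hx=.265-(p[:2]-d0)@ux; hz=p[2]+.002-.12
print(p,s["qvel"].round(3),s["contact_force"],np.degrees(np.arctan2(hz,hx)),np.hypot(hx,hz),np.degrees(np.arcsin(hz/.265)))
cv2.imwrite("pics/fin.png",cv2.resize(np.clip(255*(f["pixels"][60:300,200:520]/255.)**0.7,0,255).astype(np.uint8),None,fx=2.4,fy=2.4,interpolation=cv2.INTER_CUBIC))
E
```

```text
t: 17.32
position: [0.5674, 0.2689, 0.3068]
orientation: [0.733, 0.68, -0.004, -0.003]
contact_force: [-10.4, -1.2, 5.8]
finger_gap: 0.0102
grip_force: 39.0
t: 18.15
position: [0.5668, 0.2689, 0.3063]
orientation: [0.733, 0.681, -0.004, -0.003]
contact_force: [-9.7, -1.3, 6.6]
finger_gap: 0.0103
grip_force: 39.2
[0.56682107 0.26893116 0.30624123] [-0.001 -0.     0.001 -0.001  0.001 -0.001 -0.   ] [-10.4245475   -1.21293952   6.15690095] 44.43222118071134 0.26889107053732225 45.262933727714035
```

View pics/fin.png

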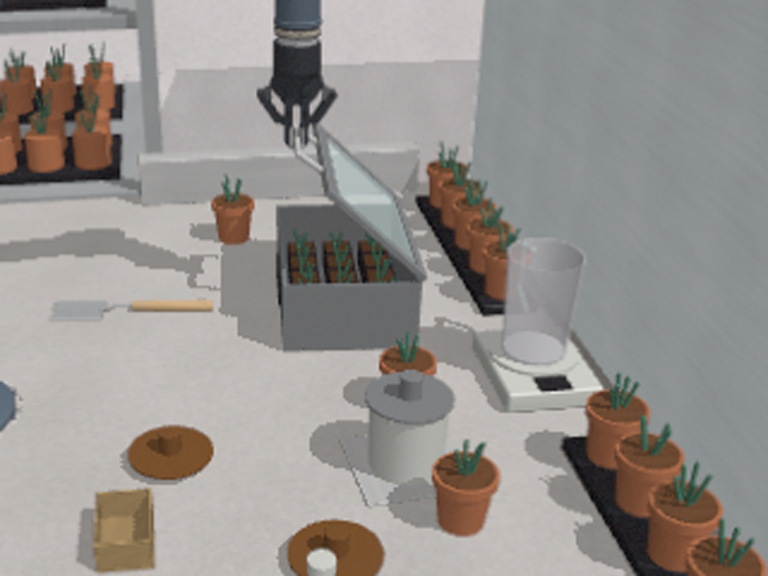

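The side view shows the cover held open at about 45° (44.4 to 45.3° computed), with the bar in the jaws and the arm still. The lid is level on the tub, and the pots and other things are undisturbed, so I'll hand in.

```bash
python3 -c "
from plant import env
print(env.hand_in())"
```

```text
the job is handed in; nothing more can be done
None
```

I pressed the lid home on the tub until it was seated and level, then lifted the cover by its bar and handed in at 18 s with the gripper still holding it at about 45°; the hand-in returned no verdict.

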